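# Move a wound bobbin from the winder to the dryer, switching each at the right time

## Robot

A 7-joint arm with a two-finger parallel gripper is mounted at the origin on the work surface. World frame = base frame: x ahead of the robot, y to its left, z up, the work surface at z = 0. Lengths are in m, angles in rad, forces in N, time in s.
With the tool pointing down it reaches from about 0.4 to 0.85 m from the base axis. Payload 10.4 kg.
Tool frame: the origin (TCP) lies between the finger pads; the fingertips stand manip.tip_extent ahead of it and the grasp point (between the pads) lies 6 mm ahead of it (manip.tip_extent is the distance from the TCP to the fingertips, in m); z points along the fingers, y is the line along which they close (so a half turn about z gives the same grasp; the last joint's range is limited). The gripper opens to 85 mm and grips with 20 to 120 N. Pads are 22 mm wide; open, the fingers measure 114 mm over their backs; the gripper's body (76 mm by 85 mm) begins 54 mm behind the grasp point. The pads swing forward as they close: fully open they stand 13 mm farther back than shut.
Start: joints at [1.261, 0.332, -0.065, 1.46, 0.022, 1.35, -0.088], TCP at [0.177, -0.599, 0.221] pointing down, gripper open.
Joint ranges: [-2.6, 2.6], [-0.5, 2.12], [-1.47, 1.34], [0.16, 2.42], [-1.27, 4.41], [0.06, 2.06], [-2.6, 2.6]. Speed limits (rad/s): [2.22, 2.22, 2.79, 2.79, 3.14, 3.14, 3.14].

## Interface

Orientations are given as a unit quaternion [x, y, z, w].
In Python, from workcell import get_obs, optics, workorder, manip gives the robot as it stands.
- The arm moves only by the tool jog_arm, never from a script. Its argument "increments" is a list of rows, each a list of 7 numbers: the shift along the tool's x, y, z in m, then the turn, a rotation vector about the tool's x, y, z in rad, then the opening, from -1 (shut) to 1 (fully open). A call has 1 to 5 rows; each row is the pose to reach, as a shift and turn from the pose commanded when the call began, along the tool's axes at that moment; what a row does not reach only later rows make up. A row lasts 1/12 s, in which the tool goes at most 41.7 mm and 7.16 degrees, less where a joint would pass 70% of its speed; a pose out of reach is approached as far as the arm can. A call with a gripper value outside its range is refused whole. The fingers move at their own pace and stop on an object; "grip_force" is the grip in N (left out, the last holds). Time passes only in rows, so rows that repeat a pose let the fingers close. It gives the time, the measured TCP pose, the force, the opening and the grip force at its end, in the units of the state.
- get_obs(): the state, without advancing time (a new reading comes with each control period).
- optics.camera(name): name is "side" or "top" or "wrist"; returns a dict with "color" (420x560x3 uint8, red, green, blue), "depth" (420x560 float32, m along the optical axis (not along the pixel's ray), 0 where there is no reading), "K" (3x3 intrinsics, pixels), "R" (3x3) and "t" (3): a world point X has camera coordinates R X + t. Camera axes: x right, y down, z forward; pixel columns grow to the right and rows downward; lengths in m; the calibration is good to about 2 mm. A picture is of the moment at which its call begins.
- workorder.hand_in(): hands the job in; it is judged then, once.
The state is a dict: "clock": time; "joint_pos": joint angles; "joint_velocities": joint speeds; "tau": joint torques, N m; "position": TCP position; "ee_rot": TCP orientation; "ft_force": force on the tool from outside, world axes, zero at the start; "torque": the same for the moment, N m; "grip_width": opening from 0.0 (shut) to 1.0 (fully open); "grasp_force": force on a finger pad.
Only numpy, scipy, OpenCV 4.12 (cv2) and the standard library are available. Lean on these libraries where they do the work, as an engineer would, in place of code of your own. Each camera call takes 0.05 s, during which the arm holds its last target. There are 200 camera calls.

## Task

The winder on the desk has finished: flip its toggle lever over to off (leaning towards the robot's side), then slide the wound bobbin up off the leaning spindle and stand it gently upright, neck up, in the dryer's shallow dish. Once it stands there released, swing the dryer's pointer handle over from off to on, right to its stop. Leave the mug and the screwdriver where they are.

Things in the scene. Friction and masses are not known exactly. Their poses are not given: they have to be found in the camera images.
- winder: filament winder, fixed; left or right of the dryer. Steel base 200 x 260 x 20 mm; white face sloping 27 degrees down to the robot, with the spindle; grey toggle box at +y (90 x 60 mm, top at z 85 mm). A 12 mm post behind the spindle (x 85, y -70 mm) bends into a level guide arm ending over the bobbin at x -10, y -70, z 310 mm. Origin: centre of underside; x away from robot, y left, z up
- spindle: steel spindle, 16 mm thick, 65 mm long, leaning 27 degrees from vertical towards the robot. Origin: where its axis meets the sloping face, 85 mm above the desk; z runs up along the spindle. The bobbin comes free after 65 mm along z. The guide arm's end lies 196 mm up and 111 mm off the axis, on the side away from the robot
- winder_switch (a joint): toggle lever of the winder, hinged about the winder's y axis: 0 rad = on, leaning 0.6 rad away from the robot; 1.2 rad = off, leaning 0.6 rad towards the robot. It tips over its centre at 0.6 and falls to either stop by its own weight
- winder_switch_tip (a point): middle of the toggle's black crossbar (18 mm thick, 44 mm long along the winder's y), 78 mm from the pivot along a 12 mm round steel stem
- winder_switch_pivot (a point): pivot of the toggle, 90 mm above the desk, 5 mm above the toggle box's top (winder frame x = -0.04, y = 0.09)
- bobbin: the wound bobbin, about 0.3 kg: two grey flanges 90 mm across, 50 mm over both, wound with white filament to 82 mm; above them a grey tubular neck 36 mm across, from 50 to 90 mm. Bore 22 mm. Origin: centre of its underside; z along its axis to the neck. At the start it sits on the spindle, neck up, underside on the sloping face
- neck_top (a point): centre of the upper end of the bobbin's neck, 90 mm above the bobbin's origin along its z
- dryer: filament dryer, fixed to the desk: a white box 190 x 170 mm with its flat top 80 mm above the desk, the dish on it, and in front a grey panel (115 mm long, 160 mm wide) that slopes 30 degrees down towards the robot and carries the pointer handle. Origin: on the underside, 45 mm nearer the robot than the box's centre; x away from the robot, y left, z up
- dish (a point): centre of the floor of the dish on the dryer's top, 80 mm above the desk: a round aluminium rim 116 mm across inside, 128 mm outside, 10 mm high
- dryer_panel: pivot of the dryer's pointer handle, on the surface of the sloping panel. Its x axis runs up the slope, y left, z square out of the panel (the handle's axis)
- dryer_switch (a joint): pointer handle of the dryer, turning on the sloping panel: 0 rad = off, pointing 0.7 rad to the left (towards +y) of straight up the slope; 1.4 rad = on, 0.7 rad to the right (clockwise seen from above). It falls over its centre at 0.7 to either stop by its own weight
- dryer_switch_tip (a point): point on the pointer handle 66 mm from its axis and 35 mm out from the panel. The handle is one black bar 14 mm wide that reaches 76 mm from the axis, from 13 to 45 mm out from the panel, on a round hub 38 mm across
- mug: bystander: white mug, 80 mm across, 95 mm high, behind the gap between winder and dryer, its handle to the left (+y); origin in the middle of its underside
- screwdriver: bystander: screwdriver, 180 mm long, lying between winder and dryer; origin under its middle
There are look-alikes about, which are no part of the job. What is shaped like the bobbin but blue or green is not meant.

How it is judged:
By the outcome, as a careful person would: the job done as asked, in the order asked, and still so for the second after the job is handed in, with the robot touching nothing.
It also fails if it takes over 72 s, if anything falls off the work surface, if the arm or the gripper's body presses on something with over 40 N, if the wrist force passes 120 N, or if a joint passes its speed limit or range.

## Working session

There is one attempt and no reset: what is moved stays moved. The work goes in short steps, Python scripts to look and compute and a tool call to move; the robot and the scene stay as the last step left them, time stands still between calls to the robot, and variables do not carry over. Pictures are saved under pics/ and viewed, at most 10 in all, crops included, and the job is handed in when it is done.

Besides the shell and the picture viewer there is one more tool, called after ">>>" as name(argument=value, ...), one argument or row to a line, values as JSON. jog_arm: Moves the arm, as the interface text tells. Its arguments: {"type":"object","properties":{"increments":{"type":"array"},"grip_force":{"type":"number"}},"required":["increments"]}

```bash
mkdir -p pics
cat > h.py <<'E'
import numpy as np, cv2
from workcell import get_obs, optics, workorder, manip
E
python3 - <<'E'
from h import *
print(get_obs(), manip.tip_extent)
for n in ("side","top"):
    c=optics.camera(n); np.savez(f"{n}0.npz",**c); cv2.imwrite(f"pics/{n}0.png",c["color"][:,:,::-1]); print(n,c["K"],c["R"],c["t"])
E
```

```text
{'clock': 0.0, 'joint_pos': array([ 1.26138512,  0.33287331, -0.06468398,  1.46094713,  0.02160962,
        1.34989354, -0.08849447]), 'joint_velocities': array([ 0.00216444,  0.00173499,  0.00068788, -0.0008747 ,  0.00061934,
       -0.00039358,  0.00191311]), 'tau': array([-7.05531911e-04, -6.25454664e+01,  4.91090992e-02, -3.91607702e+01,
        1.62289781e-02,  1.00163001e-02, -1.00649481e-05]), 'position': array([ 0.17668059, -0.59909989,  0.22001223]), 'ee_rot': array([ 9.89733802e-01,  1.42921281e-01, -1.41696003e-04, -6.98584045e-04]), 'ft_force': array([-0.86014224, -0.41315275, -0.27134643]), 'torque': array([-0.01899784, -0.0060532 , -0.00573217]), 'grasp_force': 0.0, 'grip_width': 1.0020740372924721} 0.025
side [[532.89019772   0.         285.60684662]
 [  0.         532.89019772 210.88040363]
 [  0.           0.           1.        ]] [[-0.81733541 -0.57613906  0.0051578 ]
 [-0.37407775  0.52383149 -0.76528844]
 [ 0.43821075 -0.62742677 -0.64366683]] [0.54734955 0.28719827 1.2782296 ]
top [[428.61080057   0.         276.50269683]
 [  0.         428.61080057 210.4038784 ]
 [  0.           0.           1.        ]] [[-2.82906026e-04 -9.99842918e-01  1.77217354e-02]
 [-9.90735188e-01 -2.12650575e-03 -1.35791254e-01]
 [ 1.35807609e-01 -1.75959630e-02 -9.90578960e-01]] [0.03082123 0.63979653 1.20411909]
```

View pics/side0.png

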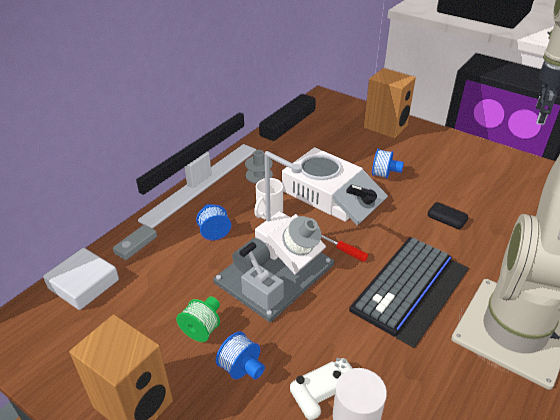

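View pics/top0.png

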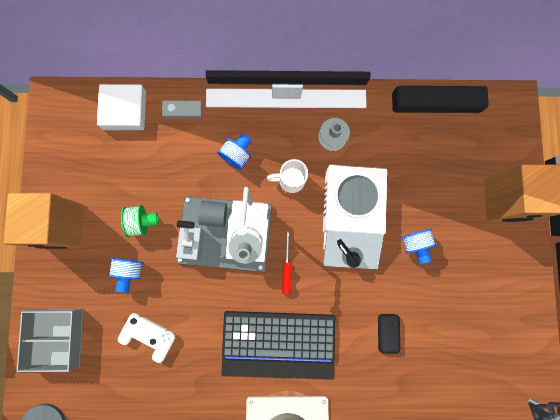

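The side view shows the winder (bobbin ~(303,235), toggle ~(250,255)) and the dryer (dish ~(320,167), handle ~(362,193)). In the top view the bobbin neck is at ~(245,250), the toggle ~(187,230), the dish ~(357,195), the handle ~(348,252), the mug ~(292,175) and the screwdriver ~(287,265). A grey look-alike stands at (335,133).

```bash
cat >> h.py <<'E'
def cloud(c):
    d=c["depth"]; v,u=np.indices(d.shape)
    P=np.stack([(u-c["K"][0,2])/c["K"][0,0]*d,(v-c["K"][1,2])/c["K"][1,1]*d,d],-1)
    X=(P-c["t"])@c["R"]; X[d==0]=np.nan; return X
E
python3 - <<'E'
from h import *
c=dict(np.load("top0.npz")); X=cloud(c)
s=dict(np.load("side0.npz")); S=cloud(s)
def rect(u0,u1,v0,v1,z0,z1,nm,A=X):
    B=A[v0:v1,u0:u1].reshape(-1,3); B=B[(B[:,2]>z0)&(B[:,2]<z1)]
    r=cv2.minAreaRect((B[:,:2]*1000).astype(np.float32)); print(nm,len(B),r,"medz",np.median(B[:,2])); return B
rect(170,280,185,280,.012,.028,"base"); rect(320,395,160,275,.074,.086,"dryertop+"); 
rect(325,395,160,240,.076,.084,"dtop")
rect(335,380,172,220,.086,.096,"rim")
rect(175,205,215,265,.080,.09,"tbox")
for u,v in [(245,250),(187,226),(187,230),(357,195),(342,243),(352,262),(292,175),(335,133)]: print((u,v),X[v,u].round(4))
for u,v in [(313,225),(250,250),(320,167)]: print("side",(u,v),S[v,u].round(4))
b=rect(170,205,215,250,.125,.2,"bar"); print(b.mean(0),b[:,2].max())
# panel
B=X[160:275,320:395].reshape(-1,3)
k=(B[:,2]>.10)&(B[:,2]<.3); print("highest",B[k].mean(0) if k.any() else 0)
for nm,(u0,u1,v0,v1) in dict(w=(160,290,175,280),d=(315,400,155,285)).items():
    im=cv2.resize(c["color"][v0:v1,u0:u1,::-1],None,fx=5 if nm=="d" else 4,fy=5 if nm=="d" else 4,interpolation=cv2.INTER_CUBIC); globals()[nm]=im
h=max(w.shape[0],d.shape[0]); f=lambda i:np.pad(i,((0,h-i.shape[0]),(0,0),(0,0)))
o=np.hstack([f(w),f(d)]); o=cv2.resize(o,(800,int(h*800/o.shape[1]))); cv2.imwrite("pics/crop0.png",o); print(o.shape)
E
```

```text
base 2204 ((574.8234252929688, 184.81097412109375), (260.33563232421875, 199.97711181640625), 84.47430419921875) medz 0.019688373804190425
dryertop+ 3830 ((624.16552734375, -193.340576171875), (169.9254150390625, 280.17181396484375), 86.50443267822266) medz 0.07960021235559384
dtop 3377 ((660.8798828125, -195.58871459960938), (169.9136505126953, 205.57875061035156), 86.48865509033203) medz 0.07971087175744068
rim 278 ((678.777099609375, -196.42550659179688), (125.87358093261719, 125.96146392822266), 73.47439575195312) medz 0.08903130650728602
tbox 539 ((560.6605834960938, 273.9989013671875), (63.8787841796875, 126.56665802001953), 81.01285552978516) medz 0.0851011193255223
(245, 250) [0.5192 0.1148 0.1714]
(187, 226) [0.5819 0.2669 0.1628]
(187, 230) [0.5731 0.2703 0.1435]
(357, 195) [ 0.6795 -0.1972  0.0799]
(342, 243) [ 0.5413 -0.1468  0.1074]
(352, 262) [ 0.49   -0.1783  0.0804]
(292, 175) [ 0.7531 -0.0162  0.0076]
(335, 133) [ 0.8586 -0.1362  0.0902]
side (313, 225) [0.5097 0.1093 0.1548]
side (250, 250) [0.5815 0.2728 0.1568]
side (320, 167) [ 0.6822 -0.202   0.0813]
bar 150 ((577.3668823242188, 272.6739807128906), (37.35823059082031, 42.64567565917969), 1.3403732776641846) medz 0.16004151173505005
[0.58280984 0.27281    0.15495235] 0.1658547501088681
highest [ 0.53142937 -0.14703917  0.10460761]
(550, 800, 3)
```

View pics/crop0.png

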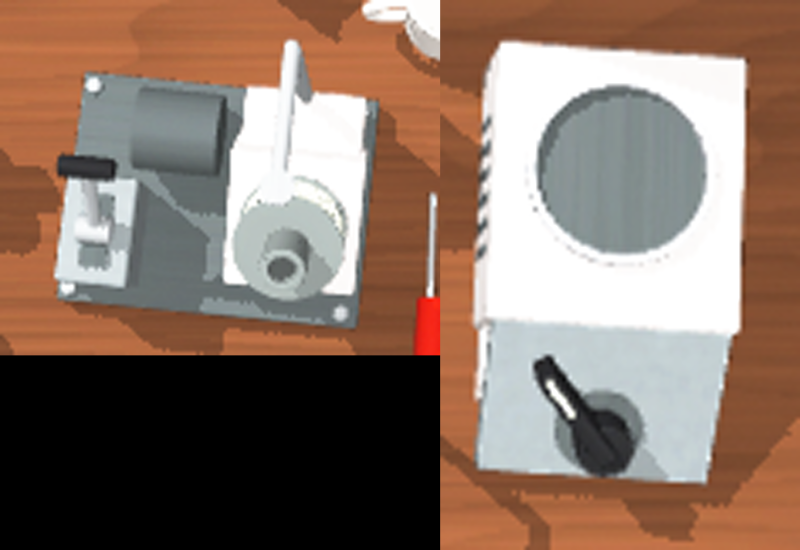

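The crop shows the toggle leaning away (bar ~(85,167)), the neck ~(283,265) and the handle pointing up-left (hub ~(600,430)). The winder fits its 260 x 200 size with a yaw of -5.5°, and the dryer has a yaw of -3.5°.

```bash
cat >> h.py <<'E'
from scipy.spatial.transform import Rotation as Ro
yw=np.radians(-5.53); wx=np.array([np.cos(yw),np.sin(yw),0]); wy=np.array([-wx[1],wx[0],0]); Z=np.array([0,0,1.])
W=lambda x,y,z: np.array([.5748,.1848,0])+x*wx+y*wy+z*Z
ax=-np.sin(np.radians(27))*wx+np.cos(np.radians(27))*Z; S0=W(-.02,-.07,.085)
def rot(z,y): return Ro.from_matrix(np.stack([np.cross(y,z),y,z],1))
Rd=rot(-Z,wy); Rb=rot(-ax,wy)
def now(): o=get_obs(); return o["position"],Ro.from_quat(o["ee_rot"])
def calls(p0,R0,p1,R1,g,step=.036):
    "print rows from pose to pose, split in calls of 5 rows"
    p0,p1=map(np.array,(p0,p1)); dr=(R0.inv()*R1).as_rotvec()
    n=int(max(np.ceil(np.linalg.norm(p1-p0)/step),np.ceil(np.linalg.norm(dr)/.12),1))
    P=lambda k:(p0+(p1-p0)*k/n,R0*Ro.from_rotvec(dr*k/n))
    for a in range(0,n,5):
        pa,Ra=P(a); out=[]
        for k in range(a+1,min(a+5,n)+1):
            p,R=P(k); out.append([*(float(x) for x in Ra.inv().apply(p-pa).round(4)),*(float(x) for x in (Ra.inv()*R).as_rotvec().round(4)),g])
        print(out)
    return p1,R1
E
python3 - <<'E'
from h import *
X=cloud(dict(np.load("top0.npz")))
yd=np.radians(-3.5); dx=np.array([np.cos(yd),np.sin(yd),0]); dy=np.array([-dx[1],dx[0],0])
D=np.array([.6788,-.1964,0])
B=X[225:275,318:395].reshape(-1,3); l=np.c_[(B-D)@dx,(B-D)@dy,B[:,2]]
m=(abs(l[:,1])<.078)&(l[:,0]<-.115)&(l[:,0]>-.2)&(l[:,2]>.02)
# panel z = a + tan30*x fit: dominant offset
e=l[:,2]-np.tan(np.pi/6)*l[:,0]; h,b=np.histogram(e[m],60); k=np.argmax(h); e0=np.median(e[m&(abs(e-b[k])<.006)]); print("panel z=",e0,"+tan30 x; x at z=.08:",(.08-e0)/np.tan(np.pi/6))
hn=(e-e0)*np.cos(np.pi/6)           # height out of panel
n=np.array([-.5,0,np.cos(np.pi/6)]); up=np.array([np.cos(np.pi/6),0,.5])
O=np.array([0,0,e0])
uv=np.c_[(l-O)@up,l[:,1]]
t=(hn>.038)&(hn<.05)&(abs(l[:,1])<.09)&(l[:,0]<-.08); print("handle top",t.sum(),np.median(hn[t]))
r=cv2.minAreaRect((uv[t]*1000).astype(np.float32)); print(r); print(cv2.boxPoints(r))
pm=(abs(hn)<.003)&(l[:,0]<-.095)&(l[:,0]>-.25); print("panel extents",uv[pm].min(0),uv[pm].max(0))
p,R=now(); A=calls(p,R,W(.05,.09,.42),Rd,-1); calls(*A,W(.05,.09,.165),Rd,-1); print(W(.05,.09,.165))
E
```

```text
panel z= 0.1399798852696664 +tan30 x; x at z=.08: -0.1038882087192143
handle top 129 0.04423860091983022
((-168.93113708496094, 24.333858489990234), (77.64745330810547, 15.790818214416504), 38.1953125)
[[-204.32507      6.5324955]
 [-194.56091     -5.8776264]
 [-133.5372      42.135223 ]
 [-143.30136     54.54534  ]]
panel extents [-0.23594358 -0.08365153] [-0.11182872  0.08100343]
[[0.0244, -0.0252, -0.0071, -0.0, -0.0001, -0.0985, -1], [0.0488, -0.0503, -0.0142, -0.0, -0.0001, -0.197, -1], [0.0732, -0.0755, -0.0213, -0.0, -0.0002, -0.2955, -1], [0.0977, -0.1006, -0.0284, -0.0001, -0.0002, -0.394, -1], [0.1221, -0.1258, -0.0355, -0.0001, -0.0003, -0.4925, -1]]
[[0.0334, -0.0106, -0.0071, -0.0, -0.0001, -0.0985, -1], [0.0668, -0.0212, -0.0142, -0.0, -0.0001, -0.197, -1], [0.1002, -0.0319, -0.0214, -0.0, -0.0002, -0.2955, -1], [0.1336, -0.0425, -0.0285, -0.0001, -0.0002, -0.394, -1], [0.167, -0.0531, -0.0356, -0.0001, -0.0003, -0.4925, -1]]
[[0.0345, 0.0064, -0.0071, -0.0, -0.0001, -0.0985, -1], [0.0689, 0.0129, -0.0143, -0.0, -0.0001, -0.197, -1], [0.1034, 0.0193, -0.0214, -0.0, -0.0
[... 508 characters left out ...]
, -0.197, -1], [0.041, 0.0968, -0.0214, -0.0, -0.0002, -0.2955, -1], [0.0547, 0.1291, -0.0286, -0.0001, -0.0002, -0.394, -1], [0.0684, 0.1613, -0.0357, -0.0001, -0.0003, -0.4925, -1]]
[[-0.0032, 0.0349, -0.0071, -0.0, -0.0001, -0.0985, -1], [-0.0064, 0.0698, -0.0143, -0.0, -0.0001, -0.197, -1], [-0.0096, 0.1047, -0.0214, -0.0, -0.0002, -0.2955, -1]]
[[0.0, 0.0, 0.0319, 0.0, 0.0, 0.0, -1], [0.0, 0.0, 0.0638, 0.0, 0.0, 0.0, -1], [0.0, 0.0, 0.0956, 0.0, 0.0, 0.0, -1], [0.0, 0.0, 0.1275, 0.0, 0.0, 0.0, -1], [0.0, 0.0, 0.1594, 0.0, 0.0, 0.0, -1]]
[[0.0, 0.0, 0.0319, 0.0, 0.0, 0.0, -1], [0.0, 0.0, 0.0638, 0.0, 0.0, 0.0, -1], [0.0, 0.0, 0.0956, 0.0, 0.0, 0.0, -1]]
[0.63324032 0.26956278 0.165     ]
```

>>> jog_arm(
  increments=[
    [0.024,-0.025,-0.01,0,0,-0.098,-1],
    [0.049,-0.05,-0.02,0,0,-0.197,-1],
    [0.073,-0.075,-0.03,0,0,-0.295,-1],
    [0.098,-0.1,-0.04,0,0,-0.394,-1],
    [0.122,-0.126,-0.05,0,0,-0.492,-1],
  ],
)

```text
clock: 0.52
position: [0.2587, -0.4424, 0.2709]
ee_rot: [0.924, 0.382, -0.0, -0.0]
ft_force: [0.8, -0.1, 0.9]
grip_width: 0.299
grasp_force: 0.0
```

>>> jog_arm(
  increments=[
    [0.033,-0.01,-0.01,0,0,-0.098,-1],
    [0.067,-0.021,-0.02,0,0,-0.197,-1],
    [0.1,-0.032,-0.03,0,0,-0.295,-1],
    [0.134,-0.042,-0.04,0,0,-0.394,-1],
    [0.167,-0.053,-0.05,0,0,-0.492,-1],
  ],
)

```text
clock: 0.93
position: [0.3403, -0.2873, 0.3211]
ee_rot: [0.803, 0.595, -0.0, -0.0]
ft_force: [0.5, 0.5, 0.1]
grip_width: -0.001
grasp_force: 0.0
```

>>> jog_arm(
  increments=[
    [0.034,0.006,-0.01,0,0,-0.098,-1],
    [0.069,0.013,-0.02,0,0,-0.197,-1],
    [0.103,0.019,-0.03,0,0,-0.295,-1],
    [0.138,0.026,-0.04,0,0,-0.394,-1],
    [0.172,0.032,-0.05,0,0,-0.492,-1],
  ],
)

```text
clock: 1.35
position: [0.4216, -0.1324, 0.3712]
ee_rot: [0.634, 0.773, -0.0, 0.0]
ft_force: [1.3, -0.7, 0.0]
grip_width: -0.004
grasp_force: 0.0
```

>>> jog_arm(
  increments=[
    [0.027,0.022,-0.01,0,0,-0.098,-1],
    [0.055,0.044,-0.02,0,0,-0.197,-1],
    [0.082,0.066,-0.03,0,0,-0.295,-1],
    [0.109,0.088,-0.04,0,0,-0.394,-1],
    [0.137,0.11,-0.05,0,0,-0.492,-1],
  ],
)

```text
clock: 1.77
position: [0.5034, 0.0226, 0.4213]
ee_rot: [0.427, 0.904, -0.0, 0.0]
ft_force: [0.6, -0.1, -0.1]
grip_width: 0.001
grasp_force: 0.0
```

Tracking is good, so I continue to behind the toggle.

>>> jog_arm(
  increments=[
    [0.014,0.032,0,0,0,-0.098,-1],
    [0.027,0.065,0,0,0,-0.197,-1],
    [0.041,0.097,0,0,0,-0.295,-1],
    [0.055,0.129,0,0,0,-0.394,-1],
    [0.068,0.161,0,0,0,-0.492,-1],
  ],
)

```text
clock: 2.18
position: [0.5855, 0.1771, 0.4203]
ee_rot: [0.194, 0.981, -0.0, -0.0]
ft_force: [0.8, -0.4, -0.2]
grip_width: 0.0
grasp_force: 0.0
```

>>> jog_arm(
  increments=[
    [-0.003,0.035,0,0,0,-0.098,-1],
    [-0.006,0.07,0,0,0,-0.197,-1],
    [-0.01,0.105,0,0,0,-0.295,-1],
  ],
)

```text
clock: 2.43
position: [0.6352, 0.27, 0.4199]
ee_rot: [0.048, 0.999, -0.0, -0.001]
ft_force: [0.6, -1.0, 1.2]
grip_width: 0.001
grasp_force: 0.0
```

>>> jog_arm(
  increments=[
    [0,0,0.036,0,0,0,-1],
    [0,0,0.072,0,0,0,-1],
    [0,0,0.108,0,0,0,-1],
    [0,0,0.144,0,0,0,-1],
    [0,0,0.18,0,0,0,-1],
  ],
)

```text
clock: 2.85
position: [0.6341, 0.2686, 0.2385]
ee_rot: [0.05, 0.999, -0.0, -0.0]
ft_force: [1.1, 0.3, -0.3]
grip_width: -0.002
grasp_force: 0.0
```

Run:
```python
from h import *
p,R=now(); print(p,get_obs()["joint_pos"].round(2)); q=p-W(0,0,0); print("winder xyz",q@wx,q@wy,q[2]); calls(p,R,W(.05,.09,.165),Rd,-1)
```

```text
[0.63414231 0.26861592 0.23853735] [ 0.1   0.63 -0.92  1.2   0.49  1.53  0.73]
winder xyz 0.050989038488933554 0.08914446276382465 0.2385373543804991
[[0.0003, 0.0003, 0.0245, -0.0001, -0.0002, -0.001, -1], [0.0006, 0.0006, 0.049, -0.0002, -0.0004, -0.0021, -1], [0.0009, 0.0009, 0.0735, -0.0003, -0.0006, -0.0031, -1]]
```

>>> jog_arm(
  increments=[
    [0,0,0.025,0,0,0,-1],
    [0,0,0.05,0,0,0,-1],
    [0,0,0.074,0,0,0,-1],
    [0.01,0,0.074,0,0,0,-1],
    [0.02,0,0.074,0,0,0,-1],
  ],
)

```text
clock: 3.27
position: [0.6137, 0.2696, 0.164]
ee_rot: [0.05, 0.999, -0.001, -0.002]
ft_force: [-0.5, 0.2, 0.9]
grip_width: -0.004
grasp_force: 0.0
```

>>> jog_arm(
  increments=[
    [0.008,0,0,0,0,0,-1],
    [0.016,0,0,0,0,0,-1],
    [0.024,0,0,0,0,0,-1],
    [0.032,0,0,0,0,0,-1],
    [0.04,0,0,0,0,0,-1],
  ],
)

```text
clock: 3.68
position: [0.5742, 0.2748, 0.167]
ee_rot: [0.05, 0.999, -0.0, 0.0]
ft_force: [0.3, -0.1, 0.5]
grip_width: 0.004
grasp_force: 0.0
```

>>> jog_arm(
  increments=[
    [0.008,0,0,0,0,0,-1],
    [0.016,0,0,0,0,0,-1],
    [0.024,0,0,0,0,0,-1],
    [0.032,0,0,0,0,0,-1],
    [0.04,0,0,0,0,0,-1],
  ],
)

```text
clock: 4.1
position: [0.5342, 0.2788, 0.1668]
ee_rot: [0.05, 0.999, -0.0, 0.0]
ft_force: [0.0, 0.3, 0.4]
grip_width: -0.004
grasp_force: 0.0
```

>>> jog_arm(
  increments=[
    [-0.02,0,-0.02,0,0,0,-1],
    [-0.02,0,-0.05,0,0,0,-1],
    [-0.02,0,-0.085,0,0,0,-1],
    [-0.02,0,-0.12,0,0,0,-1],
    [-0.02,0,-0.155,0,0,0,-1],
  ],
)

```text
clock: 4.52
position: [0.5542, 0.2767, 0.3235]
ee_rot: [0.05, 0.999, -0.0, -0.0]
ft_force: [0.4, -0.6, 0.4]
grip_width: 0.0
grasp_force: 0.0
```

Run:
```python
from h import *
c=optics.camera("side"); X=cloud(c); l=X-W(0,0,0); lx,ly,lz=l@wx,l@wy,l[...,2]
m=(abs(ly-.09)<.025)&(abs(lx+.04)<.1)&(lz>.12)&(lz<.19); print("bar winder x,z:",m.sum(),np.median(lx[m]),np.median(lz[m]),lz[m].max())
# neck axis check: points grey near expected neck top
q=X-S0; t=q@ax; r=q-t[...,None]*ax; m=(t>.084)&(t<.096)&(np.linalg.norm(r,axis=-1)<.03)
print("neck top n,t,center off n-dir,y:",m.sum(),np.median(t[m]),*[0.5*(np.percentile((r@v)[m],1)+np.percentile((r@v)[m],99)) for v in (np.cross(wy,ax),wy)])
p,R=now(); print(p)
g=lambda s:S0+ax*(s+.006)   # TCP for grasp point at s along axis
A=calls(p,R,W(-.12,-.07,.40),Rd,1); A=calls(*A,g(.17),Rb,1); calls(*A,g(.075),Rb,1)
print(g(.17),g(.075))
im=c["color"][180:330,180:380,::-1]; cv2.imwrite("pics/side1.png",cv2.resize(im,None,fx=3,fy=3))
```

```text
bar winder x,z: 211 -0.00011431781210829958 0.15663720510299045 0.16740007761669093
neck top n,t,center off n-dir,y: 102 0.08855629616904925 0.003016661787665801 -0.0007208818606994488
[0.5553641  0.27809668 0.33079782]
[[0.0151, -0.0268, -0.0118, 0.0008, 0.0011, -0.0006, 1], [0.0302, -0.0537, -0.0235, 0.0016, 0.0022, -0.0012, 1], [0.0453, -0.0805, -0.0353, 0.0024, 0.0033, -0.0017, 1], [0.0604, -0.1073, -0.0471, 0.0032, 0.0044, -0.0023, 1], [0.0755, -0.1341, -0.0588, 0.004, 0.0056, -0.0029, 1]]
[[0.0152, -0.0268, -0.0116, 0.0008, 0.0011, -0.0006, 1]]
[[-0.004, 0.0, 0.0316, 0.0, -0.0942, 0.0, 1], [-0.008, -0.0, 0.0633, -0.0, -0.1885, 0.0, 1], [-0.0121, -0.0, 0.0949, -0.0, -0.2827, 0.0, 1], [-0.0161, -0.0, 0.1265, -0.0, -0.377, -0.0, 1], [-0.0201, -0.0, 0.1582, 0.0, -0.4712, 0.0, 1]]
[[-0.0, 0.0, 0.0317, 0.0, 0.0, 0.0, 1], [0.0, 0.0, 0.0633, 0.0, 0.0, 0.0, 1], [-0.0, 0.0, 0.095, 0.0, 0.0, 0.0, 1]]
[0.46861694 0.12475307 0.24181715] [0.51154531 0.12059685 0.15717153]
```

View pics/side1.png

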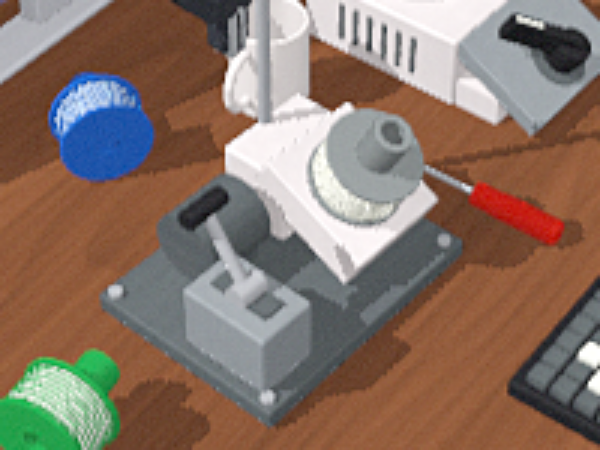

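The lever is still on: the bar is at (203,207) in the crop, leaning away. The fingers seem to have passed over it or not carried it far enough. I'll retry 20 mm lower and check midway.

>>> jog_arm(
  increments=[
    [-0.025,0,0,0,0,0,-1],
    [-0.05,0,0,0,0,0,-1],
    [-0.078,0,0,0,0,0,-1],
    [-0.078,0,0.035,0,0,0,-1],
    [-0.078,0,0.07,0,0,0,-1],
  ],
)

```text
clock: 4.98
position: [0.6345, 0.2696, 0.2524]
ee_rot: [0.051, 0.999, 0.002, 0.002]
ft_force: [-0.2, 0.1, -0.4]
grip_width: 0.002
grasp_force: 0.0
```

>>> jog_arm(
  increments=[
    [0,0,0.035,0,0,0,-1],
    [0,0,0.07,0,0,0,-1],
    [0,0,0.1,0,0,0,-1],
    [0,0,0.115,0,0,0,-1],
    [0,0,0.115,0,0,0,-1],
  ],
)

```text
clock: 5.4
position: [0.6309, 0.2678, 0.1332]
ee_rot: [0.05, 0.999, -0.001, -0.002]
ft_force: [-0.2, -0.2, -0.6]
grip_width: 0.002
grasp_force: 0.0
```

>>> jog_arm(
  increments=[
    [0.01,0,0,0,0,0,-1],
    [0.02,0,0,0,0,0,-1],
    [0.03,0,0,0,0,0,-1],
    [0.04,0,0,0,0,0,-1],
    [0.05,0,0,0,0,0,-1],
  ],
)

```text
clock: 5.82
position: [0.5834, 0.2748, 0.1397]
ee_rot: [0.05, 0.999, 0.001, 0.002]
ft_force: [0.2, 0.7, 0.5]
grip_width: -0.003
grasp_force: 0.2
```

Run:
```python
from h import *
c=optics.camera("side"); p,R=now(); q=p-W(0,0,0); print("winder",q@wx,q@wy,q[2],get_obs()["ft_force"])
im=c["color"][180:330,180:380,::-1]; cv2.imwrite("pics/side2.png",cv2.resize(im,None,fx=3,fy=3))
```

```text
winder -0.002168469972978816 0.091135222636613 0.1396955828329904 [0.50170843 1.50198474 0.40029951]
```

View pics/side2.png

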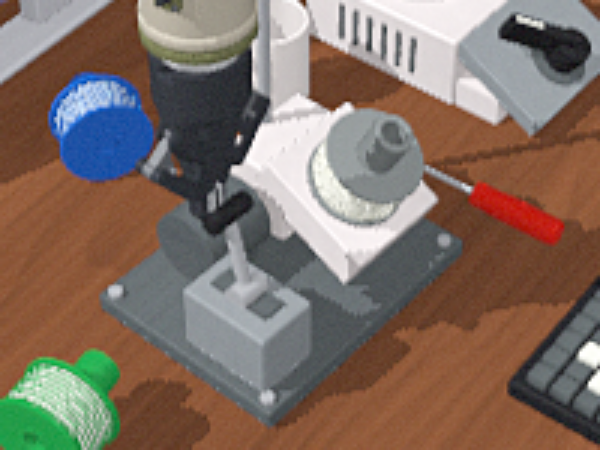

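The lever is now being carried: the bar, at (232,212), is in front of the fingers. I'll keep pushing.

>>> jog_arm(
  increments=[
    [0.01,0,0,0,0,0,-1],
    [0.02,0,0,0,0,0,-1],
    [0.03,0,0,0,0,0,-1],
    [0.04,0,0,0,0,0,-1],
    [0.05,0,0,0,0,0,-1],
  ],
)

```text
clock: 6.28
position: [0.5319, 0.2791, 0.1369]
ee_rot: [0.05, 0.999, -0.0, 0.0]
ft_force: [-0.5, 0.3, -0.3]
grip_width: 0.0
grasp_force: 0.0
```

>>> jog_arm(
  increments=[
    [0.008,0,0,0,0,0,-1],
    [0.014,0,0,0,0,0,-1],
    [0.014,0,0,0,0,0,-1],
  ],
)

```text
clock: 6.53
position: [0.5218, 0.2798, 0.1377]
ee_rot: [0.051, 0.999, 0.001, 0.003]
ft_force: [12.1, 1.3, -2.9]
grip_width: 0.002
grasp_force: 6.1
```

Run:
```python
from h import *
c=optics.camera("side"); p,R=now(); q=p-W(0,0,0); print("winder",q@wx,q@wy,q[2],get_obs()["ft_force"])
im=c["color"][180:330,180:380,::-1]; cv2.imwrite("pics/side3.png",cv2.resize(im,None,fx=3,fy=3))
```

```text
winder -0.061906709493580986 0.08947892932562565 0.13767656164695952 [11.1033422   0.80431815 -1.69625398]
```

View pics/side3.png

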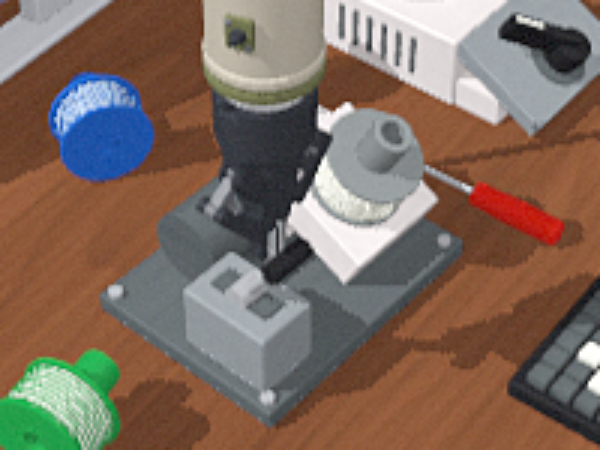

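The lever is against its off stop, with the bar at (290,262) and 12 N of resistance. I'll back off slightly and rise straight up.

>>> jog_arm(
  increments=[
    [-0.012,0,0,0,0,0,-1],
    [-0.012,0,-0.03,0,0,0,-1],
    [-0.012,0,-0.07,0,0,0,-1],
    [-0.012,0,-0.11,0,0,0,-1],
    [-0.012,0,-0.15,0,0,0,-1],
  ],
)

```text
clock: 7.0
position: [0.5302, 0.279, 0.2885]
ee_rot: [0.05, 0.999, -0.0, -0.0]
ft_force: [0.4, -0.3, -0.6]
grip_width: 0.001
grasp_force: 0.0
```

>>> jog_arm(
  increments=[
    [0.01,0,-0.02,0,0,0,1],
    [0.02,0,-0.04,0,0,0,1],
    [0.02,0,-0.04,0,0,0,1],
  ],
)

```text
clock: 7.25
position: [0.5098, 0.2833, 0.3313]
ee_rot: [0.049, 0.999, 0.001, 0.002]
ft_force: [0.1, 0.5, 0.6]
grip_width: 0.423
grasp_force: 0.0
```

Run:
```python
from h import *
c=optics.camera("side"); X=cloud(c); l=X-W(0,0,0); lx,ly,lz=l@wx,l@wy,l[...,2]
m=(abs(ly-.09)<.025)&(abs(lx+.04)<.1)&(lz>.12)&(lz<.19); print("bar winder x,z:",m.sum(),np.median(lx[m]),np.median(lz[m]),lz[m].max())
p,R=now(); print(p)
g=lambda s:S0+ax*(s+.006)
A=calls(p,R,W(-.13,-.07,.34),Rd,1); A=calls(*A,g(.17),Rb,1); calls(*A,g(.075),Rb,1)
```

```text
bar winder x,z: 150 -0.0841624785007046 0.16055135156680184 0.16827819558526116
[0.51049619 0.28238246 0.32902842]
[[0.0112, -0.0322, -0.0023, 0.0003, 0.0007, -0.0004, 1], [0.0225, -0.0644, -0.0046, 0.0006, 0.0013, -0.0008, 1], [0.0337, -0.0966, -0.0068, 0.0009, 0.002, -0.0012, 1], [0.045, -0.1288, -0.0091, 0.0012, 0.0027, -0.0016, 1], [0.0562, -0.161, -0.0114, 0.0015, 0.0033, -0.0019, 1]]
[[-0.0075, -0.0, 0.0245, -0.0, -0.1178, 0.0, 1], [-0.015, 0.0, 0.0491, -0.0, -0.2356, 0.0, 1], [-0.0226, -0.0, 0.0736, -0.0, -0.3534, -0.0, 1], [-0.0301, -0.0, 0.0982, 0.0, -0.4712, 0.0, 1]]
[[-0.0, 0.0, 0.0317, 0.0, 0.0, 0.0, 1], [0.0, 0.0, 0.0633, 0.0, 0.0, 0.0, 1], [-0.0, 0.0, 0.095, 0.0, 0.0, 0.0, 1]]
```

>>> jog_arm(
  increments=[
    [0.011,-0.032,0,0,0,0,1],
    [0.023,-0.064,0,0,0,0,1],
    [0.034,-0.097,-0.005,0,0,0,1],
    [0.045,-0.129,-0.008,0,0,0,1],
    [0.056,-0.161,-0.011,0,0,0,1],
  ],
)

```text
clock: 7.72
position: [0.4385, 0.1249, 0.3364]
ee_rot: [0.05, 0.999, 0.0, -0.001]
ft_force: [0.8, -0.4, 0.2]
grip_width: 0.999
grasp_force: 0.0
```

>>> jog_arm(
  increments=[
    [-0.008,0,0.024,0,-0.118,0,1],
    [-0.015,0,0.049,0,-0.236,0,1],
    [-0.023,0,0.074,0,-0.353,0,1],
    [-0.03,0,0.098,0,-0.471,0,1],
    [-0.03,0,0.098,0,-0.471,0,1],
  ],
)

```text
clock: 8.13
position: [0.4624, 0.1183, 0.2288]
ee_rot: [0.05, 0.972, -0.016, 0.229]
ft_force: [-1.2, -0.7, -1.6]
grip_width: 0.998
grasp_force: 0.0
```

Run:
```python
from h import *
c=optics.camera("wrist"); cv2.imwrite("pics/wrist1.png",c["color"][:,:,::-1])
X=cloud(c); q=X-S0; t=q@ax; n=np.cross(wy,ax); a,b=q@n,q@wy
m=(t>.085)&(t<.096)&(abs(a)<.035)&(abs(b)<.035); print("neck top (wrist cam):",m.sum(),np.median(t[m]),[np.percentile(v[m],k).round(4) for v in(a,b) for k in(1,99)])
if m.sum()>20: print(cv2.minEnclosingCircle((np.c_[a[m],b[m]]*1000).astype(np.float32)))
p,R=now(); print(p,(R.inv()*Rb).as_rotvec(),get_obs()["grip_width"],get_obs()["joint_pos"].round(2)); d=p-S0; print("tool off axis n,y, along:",d@n,d@wy,d@ax)
calls(p,R,S0+ax*.081,Rb,1)
```

```text
neck top (wrist cam): 1243 0.09023488349801875 [np.float64(-0.0167), np.float64(0.017), np.float64(-0.0186), np.float64(0.0151)]
((0.6397719979286194, -1.870923399925232), 17.950727462768555)
[0.46476228 0.12085303 0.2346312 ] [-0.0074629  -0.00855962 -0.00255201] 1.0017016824797025 [ 0.68 -0.46 -0.94  2.12 -0.25  0.88  1.3 ]
tool off axis n,y, along: -0.006346029820193895 -0.004253346057127455 0.17116848932208123
[[-0.0024, 0.0016, 0.03, -0.0025, -0.0029, -0.0009, 1], [-0.0047, 0.0033, 0.0601, -0.005, -0.0057, -0.0017, 1], [-0.0071, 0.0049, 0.0901, -0.0075, -0.0086, -0.0026, 1]]
```

View pics/wrist1.png

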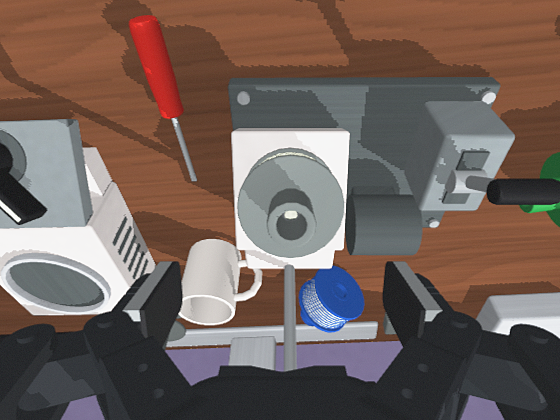

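The wrist view shows the neck at (292,220), the mug at (208,280) and the toggle thrown over. The neck centre is within 2 mm of my model. Next I descend along the axis.

>>> jog_arm(
  increments=[
    [-0.003,0.001,0.015,-0.004,-0.005,-0.002,1],
    [-0.005,0.002,0.03,-0.007,-0.009,-0.002,1],
    [-0.006,0.003,0.045,-0.007,-0.009,-0.002,1],
    [-0.006,0.003,0.045,-0.007,-0.009,-0.002,1],
  ],
)

```text
clock: 8.52
position: [0.497, 0.1249, 0.2039]
ee_rot: [0.047, 0.971, -0.007, 0.236]
ft_force: [-0.1, 0.5, -0.2]
grip_width: 1.001
grasp_force: 0.0
```

```bash
cat >> h.py <<'E'
nn=np.cross(wy,ax); N0=S0+.0006*nn-.0018*wy
E
python3 - <<'E'
from h import *
p,R=now(); print(p,(R.inv()*Rb).as_rotvec().round(4),get_obs()["joint_pos"].round(2)); d=p-N0; print("off n,y,along:",d@nn,d@wy,d@ax)
calls(p,R,N0+ax*.081,Rb,1)
E
```

```text
[0.49696124 0.12493173 0.20392298] [ 0.0086  0.0053 -0.0023] [ 0.77 -0.35 -1.06  2.12 -0.18  0.76  1.24]
off n,y,along: 0.007318477312901205 0.0047092868151936 0.1294357154939851
[[0.0038, -0.0026, 0.0242, 0.0043, 0.0026, -0.0012, 1], [0.0076, -0.0051, 0.0484, 0.0086, 0.0053, -0.0023, 1]]
```

>>> jog_arm(
  increments=[
    [0.007,-0.005,0,0.008,0.005,-0.002,1],
    [0.007,-0.005,0,0.008,0.005,-0.002,1],
    [0.007,-0.005,0.002,0.008,0.005,-0.002,1],
    [0.007,-0.005,0.004,0.008,0.005,-0.002,1],
  ],
)

```text
clock: 8.85
position: [0.4908, 0.1197, 0.1967]
ee_rot: [0.046, 0.971, -0.013, 0.235]
ft_force: [-0.0, 0.3, -0.5]
grip_width: 1.002
grasp_force: 0.0
```

Run:
```python
from h import *
p,R=now(); o=get_obs(); print(p,(R.inv()*Rb).as_rotvec().round(4),o["joint_pos"].round(2),o["joint_velocities"].round(3)); d=p-N0; print("off n,y,along:",d@nn,d@wy,d@ax)
calls(p,R,N0+ax*.081,Rb,1)
```

```text
[0.49076535 0.11972039 0.19671412] [-0.0024  0.0048  0.0014] [ 0.77 -0.36 -1.06  2.14 -0.18  0.75  1.25] [ 0.066  0.057 -0.092  0.019  0.049 -0.074 -0.045]
off n,y,along: -0.001001697667207219 -0.0010748845441091739 0.12558436160584377
[[-0.0004, 0.0006, 0.0223, -0.0012, 0.0024, 0.0007, 1], [-0.0008, 0.0012, 0.0446, -0.0024, 0.0048, 0.0014, 1]]
```

>>> jog_arm(
  increments=[
    [-0.001,0.001,0.012,0,0.004,0,1],
    [-0.001,0.001,0.024,0,0.004,0,1],
    [-0.001,0.001,0.034,0,0.004,0,1],
    [-0.001,0.001,0.044,0,0.004,0,1],
    [-0.001,0.001,0.044,0,0.004,0,1],
  ],
)

```text
clock: 9.27
position: [0.5112, 0.118, 0.1561]
ee_rot: [0.047, 0.971, -0.013, 0.232]
ft_force: [0.2, 0.7, -0.3]
grip_width: 1.001
grasp_force: 0.0
```

Run:
```python
from h import *
p,R=now(); o=get_obs(); print(p,(R.inv()*Rb).as_rotvec().round(4),o["joint_velocities"].round(3),o["ft_force"]); d=p-N0; print("off n,y,along:",d@nn,d@wy,d@ax)
calls(p,R,N0+ax*.081,Rb,1)
```

```text
[0.511218   0.11801137 0.15612   ] [-0.0025 -0.0016  0.0007] [-0.041 -0.034  0.061 -0.009 -0.065  0.043  0.055] [ 0.18007495  0.74186806 -0.30729127]
off n,y,along: -0.0011456663245452171 -0.0008049922567745641 0.08009787430899347
[[-0.0011, 0.0008, -0.0009, -0.0025, -0.0016, 0.0007, 1]]
```

>>> jog_arm(
  increments=[
    [-0.001,0.001,0,0,0,0,-0.2],
    [-0.001,0.001,0,0,0,0,-0.5],
    [-0.001,0.001,0,0,0,0,-1],
    [-0.001,0.001,0,0,0,0,-1],
    [-0.001,0.001,0,0,0,0,-1],
  ],
  grip_force=45,
)

```text
clock: 9.68
position: [0.5124, 0.1193, 0.1577]
ee_rot: [0.046, 0.971, -0.013, 0.233]
ft_force: [0.8, -0.4, 0.4]
grip_width: 0.296
grasp_force: 0.0
```

>>> jog_arm(
  increments=[
    [0,0,0,0,0,0,-1],
    [0,0,0,0,0,0,-1],
    [0,0,-0.005,0,0,0,-1],
    [0,0,-0.01,0,0,0,-1],
    [0,0,-0.015,0,0,0,-1],
  ],
)

```text
clock: 10.1
position: [0.5053, 0.1198, 0.1709]
ee_rot: [0.047, 0.971, -0.013, 0.233]
ft_force: [0.4, -0.0, 0.2]
grip_width: 0.001
grasp_force: 0.0
```

Run:
```python
from h import *
p,R=now(); o=get_obs(); print(p,(R.inv()*Rb).as_rotvec().round(4),o["joint_pos"].round(2),o["ft_force"],o["torque"],o["grip_width"],o["grasp_force"]); d=p-N0; print("off n,y,along:",d@nn,d@wy,d@ax)
calls(p,R,N0+ax*.155,Rb,-1,.013)
```

```text
[0.505346   0.11984716 0.17091875] [-0.0025 -0.0004  0.001 ] [ 0.87 -0.28 -1.19  2.14 -0.1   0.68  1.18] [ 0.40383446 -0.03475285  0.1734021 ] [-0.01089571  0.48777355  0.01580655] 0.0013286061875288665 0.0
off n,y,along: 0.00020756094335638563 0.0004563945050936091 0.09601739630382952
[[0.0, -0.0001, -0.0118, -0.0005, -0.0001, 0.0002, -1], [0.0001, -0.0002, -0.0236, -0.001, -0.0002, 0.0004, -1], [0.0001, -0.0004, -0.0354, -0.0015, -0.0003, 0.0006, -1], [0.0002, -0.0005, -0.0472, -0.002, -0.0004, 0.0008, -1], [0.0002, -0.0006, -0.059, -0.0025, -0.0004, 0.001, -1]]
```

The fingers shut on nothing, so the tips reach less far than the reported pose suggests. I'll lift clear and measure the real fingertips with the cameras.

>>> jog_arm(
  increments=[
    [0,0,-0.025,0,0,0,-1],
    [0,0,-0.05,0,0,0,-1],
    [0,0,-0.05,0,0,0,-1],
    [0,0,-0.05,0,0,0,-1],
  ],
)

```text
clock: 10.43
position: [0.4833, 0.1227, 0.2167]
ee_rot: [0.046, 0.971, -0.013, 0.234]
ft_force: [-0.2, 1.5, 0.1]
grip_width: 0.002
grasp_force: 0.0
```

Run:
```python
from h import *
c=optics.camera("side"); w=optics.camera("wrist"); p,R=now(); print(p, (p-N0)@ax)
for nm,k in (("side",c),("wrist",w)):
    X=cloud(k); T=R.inv().apply((X-p).reshape(-1,3)).reshape(X.shape)
    m=(abs(T[...,0])<.03)&(abs(T[...,1])<.03)&(T[...,2]>-.06)&(T[...,2]<.05)
    z=T[m]; 
    h=np.histogram(z[:,2],np.arange(-.06,.051,.005)); print(nm,m.sum(),list(zip(h[1].round(3).tolist(),h[0].tolist())))
    t=z[z[:,2]>np.percentile(z[:,2],85)] ; print("tip pts mean",t.mean(0),"max z",z[:,2].max())
    q=X-S0; t=q@ax; m=(t>.08)&(t<.1)&(np.linalg.norm(q-t[...,None]*ax,axis=-1)<.03)
    if m.sum(): print("neck",m.sum(),np.median(t[m]),np.median((q@nn)[m]),np.median((q@wy)[m]))
a=cv2.resize(c["color"][150:300,220:370,::-1],(400,400)); b=cv2.resize(w["color"][:,:,::-1],(400,300)); b=np.pad(b,((0,100),(0,0),(0,0)))
cv2.imwrite("pics/both4.png",np.hstack([a,b]))
```

```text
[0.48282442 0.12216164 0.21486272] 0.1454500162920153
side 57 [(-0.06, 4), (-0.055, 1), (-0.05, 0), (-0.045, 1), (-0.04, 9), (-0.035, 9), (-0.03, 18), (-0.025, 9), (-0.02, 4), (-0.015, 2), (-0.01, 0), (-0.005, 0), (-0.0, 0), (0.005, 0), (0.01, 0), (0.015, 0), (0.02, 0), (0.025, 0), (0.03, 0), (0.035, 0), (0.04, 0), (0.045, 0)]
tip pts mean [-0.00187341  0.00773609 -0.01749146] max z -0.014675571672340713
neck 128 0.08747576374485977 0.003063132896730741 -0.0005941111373086692
wrist 4498 [(-0.06, 1352), (-0.055, 574), (-0.05, 545), (-0.045, 414), (-0.04, 442), (-0.035, 390), (-0.03, 367), (-0.025, 299), (-0.02, 115), (-0.015, 0), (-0.01, 0), (-0.005, 0), (-0.0, 0), (0.005, 0), (0.01, 0), (0.015, 0), (0.02, 0), (0.025, 0), (0.03, 0), (0.035, 0), (0.04, 0), (0.045, 0)]
tip pts mean [ 0.00976469 -0.00038326 -0.02351568] max z -0.015680539097978292
neck 1681 0.0901498435312531 -0.0001482121525221651 -0.001836915405522429
```

View pics/both4.png

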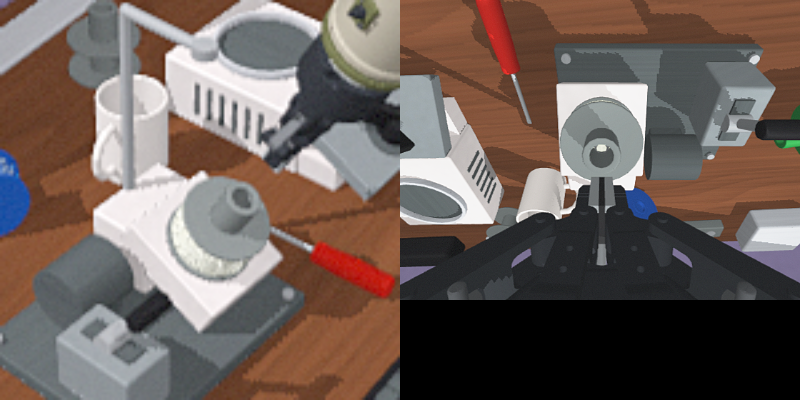

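The left panel shows the tips well short of the bobbin (tip at (275,163), neck at (238,195)). Both cameras put the closed tips at tool z = -15 mm, so the real fingers are 40 mm shorter than stated. I'll take the grasp point as TCP - 34 mm, reopen and go 40 mm deeper.

>>> jog_arm(
  increments=[
    [0,0,0,0,0,0,1],
    [0,0,0,0,0,0,1],
    [0,0,0,0,0,0,1],
    [0,0,0.02,0,0,0,1],
    [0,0,0.035,0,0,0,1],
  ],
)

```text
clock: 10.95
position: [0.4992, 0.1207, 0.1837]
ee_rot: [0.047, 0.971, -0.013, 0.233]
ft_force: [0.3, -0.0, -1.0]
grip_width: 0.713
grasp_force: 0.0
```

>>> jog_arm(
  increments=[
    [0,0,0.01,0,0,0,1],
    [0,0,0.02,0,0,0,1],
    [0,0,0.03,0,0,0,1],
    [0,0,0.03,0,0,0,1],
  ],
)

```text
clock: 11.28
position: [0.512, 0.1187, 0.1559]
ee_rot: [0.047, 0.972, -0.012, 0.232]
ft_force: [0.1, -0.1, -1.0]
grip_width: 1.001
grasp_force: 0.0
```

Run:
```python
from h import *
p,R=now(); o=get_obs(); print(p,(R.inv()*Rb).as_rotvec().round(4),o["joint_pos"].round(2),o["ft_force"],o["grip_width"]); d=p-N0; print("off n,y,along:",d@nn,d@wy,d@ax)
calls(p,R,N0+ax*.04,Rb,1,.013)
```

```text
[0.51198066 0.118681   0.15587027] [-0.002  -0.0025 -0.0001] [ 0.94 -0.24 -1.27  2.14 -0.04  0.65  1.13] [ 0.08279493 -0.05730022 -1.03760728] 1.0011142770456622
off n,y,along: -0.000640168933988884 -6.497738773576844e-05 0.0795600284427844
[[-0.0002, 0.0, 0.0099, -0.0005, -0.0006, -0.0, 1], [-0.0004, 0.0001, 0.0198, -0.001, -0.0012, -0.0, 1], [-0.0006, 0.0001, 0.0297, -0.0015, -0.0019, -0.0001, 1], [-0.0007, 0.0001, 0.0396, -0.002, -0.0025, -0.0001, 1]]
```

>>> jog_arm(
  increments=[
    [0,0,0.01,0,0,0,1],
    [0,0,0.02,0,0,0,1],
    [0,0,0.03,0,0,0,1],
    [0,0,0.039,0,0,0,1],
    [0,0,0.039,0,0,0,0],
  ],
)

```text
clock: 11.7
position: [0.5302, 0.1161, 0.1218]
ee_rot: [0.048, 0.971, -0.013, 0.233]
ft_force: [-0.1, -0.0, -0.2]
grip_width: 0.881
grasp_force: 0.0
```

>>> jog_arm(
  increments=[
    [0,0,0,0,0,0,-0.5],
    [0,0,0,0,0,0,-1],
    [0,0,0,0,0,0,-1],
    [0,0,0,0,0,0,-1],
    [0,0,0,0,0,0,-1],
  ],
  grip_force=45,
)

```text
clock: 12.12
position: [0.5298, 0.1174, 0.1231]
ee_rot: [0.047, 0.971, -0.013, 0.233]
ft_force: [-5.1, 0.2, 5.9]
grip_width: 0.404
grasp_force: 44.2
```

Run:
```python
from h import *
p,R=now(); o=get_obs(); print(p,(R.inv()*Rb).as_rotvec().round(4),o["joint_pos"].round(2),o["ft_force"],o["grip_width"],o["grasp_force"]); d=p-N0; print("off n,y,along:",d@nn,d@wy,d@ax)
```

```text
[0.5298369  0.11738218 0.12310339] [-0.0039  0.0004  0.0017] [ 1.01  0.05 -1.45  2.14  0.5   0.64  0.7 ] [-5.05722744  0.18913703  5.9168077 ] 0.40396168291873974 44.15411828784272
off n,y,along: 0.00043148317347536854 0.00036299573224819 0.04223886829593948
```

Gripped at 0.40, which is a 34–36 mm neck, with 44 N. Now I lift along the spindle.

>>> jog_arm(
  increments=[
    [0,0,-0.005,0,0,0,-1],
    [0,0,-0.013,0,0,0,-1],
    [0,0,-0.022,0,0,0,-1],
    [0,0,-0.031,0,0,0,-1],
    [0,0,-0.04,0,0,0,-1],
  ],
)

```text
clock: 12.53
position: [0.5114, 0.1186, 0.1591]
ee_rot: [0.047, 0.971, -0.014, 0.234]
ft_force: [-0.7, -0.0, -3.4]
grip_width: 0.399
grasp_force: 46.5
```

Run:
```python
from h import *
p,R=now(); o=get_obs(); print(p,(R.inv()*Rb).as_rotvec().round(4),o["joint_pos"].round(2),o["ft_force"],o["grip_width"],o["grasp_force"]); d=p-N0; print("off n,y,along:",d@nn,d@wy,d@ax)
```

```text
[0.51142816 0.11855678 0.15910721] [-0.0044  0.0011  0.0009] [ 0.88 -0.22 -1.22  2.14  0.01  0.65  1.09] [-0.65869271 -0.00563872 -3.43544887] 0.39944895003446995 46.521738327573985
off n,y,along: 0.00035005266591690756 -0.00024186665910548948 0.08268838969537286
```

>>> jog_arm(
  increments=[
    [0,0,-0.009,0,0,0,-1],
    [0,0,-0.018,0,0,0,-1],
    [0,0,-0.027,0,0,0,-1],
    [0,0,-0.036,0,0,0,-1],
    [0,0,-0.04,0,0,0,-1],
  ],
)

```text
clock: 12.95
position: [0.4934, 0.1213, 0.195]
ee_rot: [0.046, 0.971, -0.013, 0.234]
ft_force: [0.8, 0.7, -2.8]
grip_width: 0.395
grasp_force: 46.6
```

Run:
```python
from h import *
p,R=now(); o=get_obs(); print(p,(R.inv()*Rb).as_rotvec().round(4),o["joint_pos"].round(2),o["ft_force"],o["grip_width"],o["grasp_force"]); d=p-N0; print("off n,y,along:",d@nn,d@wy,d@ax)
q=np.array([p[0]-.02,p[1]-.08,p[2]+.05]); Y=np.radians(174.5-15); Re=rot(-Z,np.array([np.sin(Y),-np.cos(Y),0]))
A=calls(p,R,q,R,-1); A=calls(*A,[.52,-.12,.26],Rd,-1); calls(*A,[.6788,-.1964,.23],Re,-1)
```

```text
[0.49341426 0.12133281 0.19501594] [-0.0032  0.0015  0.002 ] [ 0.74 -0.33 -1.05  2.13 -0.12  0.75  1.2 ] [ 0.76985327  0.67462066 -2.80226458] 0.394639814247136 46.56056041130796
off n,y,along: 0.0004381129250980282 0.0007852983787228935 0.12294482771887605
[[-0.0039, -0.0272, -0.0166, 0.0, 0.0, 0.0, -1], [-0.0078, -0.0545, -0.0332, 0.0, 0.0, 0.0, -1], [-0.0117, -0.0817, -0.0498, 0.0, 0.0, 0.0, -1]]
[[-0.0123, -0.0312, 0.0031, -0.0007, 0.0945, 0.0002, -1], [-0.0247, -0.0625, 0.0061, -0.0014, 0.1891, 0.0005, -1], [-0.037, -0.0937, 0.0092, -0.0022, 0.2836, 0.0007, -1], [-0.0493, -0.1249, 0.0123, -0.0029, 0.3782, 0.001, -1], [-0.0616, -0.1562, 0.0153, -0.0036, 0.4727, 0.0012, -1]]
[[-0.0331, -0.0121, 0.006, 0.0, 0.0, 0.0523, -1], [-0.0662, -0.0243, 0.012, 0.0, 0.0, 0.1045, -1], [-0.0993, -0.0364, 0.018, 0.0, 0.0, 0.1568, -1], [-0.1323, -0.0486, 0.024, 0.0, 0.0, 0.209, -1], [-0.1654, -0.0607, 0.03, 0.0, 0.0, 0.2613, -1]]
```

>>> jog_arm(
  increments=[
    [-0.004,-0.027,-0.017,0,0,0,-1],
    [-0.008,-0.055,-0.033,0,0,0,-1],
    [-0.012,-0.082,-0.05,0,0,0,-1],
  ],
)

```text
clock: 13.2
position: [0.473, 0.0401, 0.2446]
ee_rot: [0.046, 0.971, -0.013, 0.233]
ft_force: [2.1, -0.8, -3.1]
grip_width: 0.394
grasp_force: 46.5
```

>>> jog_arm(
  increments=[
    [-0.012,-0.031,0.003,0,0.094,0,-1],
    [-0.025,-0.062,0.006,0,0.189,0,-1],
    [-0.037,-0.094,0.009,0,0.284,0,-1],
    [-0.049,-0.125,0.012,0,0.378,0,-1],
    [-0.062,-0.156,0.015,0,0.473,0,-1],
  ],
)

```text
clock: 13.62
position: [0.5208, -0.1231, 0.2601]
ee_rot: [0.049, 0.999, -0.002, -0.002]
ft_force: [0.2, 3.1, -0.2]
grip_width: 0.4
grasp_force: 46.5
```

Run:
```python
from h import *
p,R=now(); o=get_obs(); print(p,(R.inv()*Rd).as_rotvec().round(4),o["joint_pos"].round(2),o["ft_force"],o["grip_width"],o["grasp_force"])
Y=np.radians(174.5-15); Re=rot(-Z,np.array([np.sin(Y),-np.cos(Y),0])); calls(p,R,[.6788,-.1964,.23],Re,-1)
```

```text
[ 0.52083995 -0.12306953  0.26010413] [-0.0035 -0.0045 -0.002 ] [ 0.73  0.17 -0.66  1.61  0.11  1.4   1.54] [ 0.22758171  3.1444475  -0.23463589] 0.3996170879788712 46.489936178550124
[[-0.0329, -0.0115, 0.0059, -0.0008, -0.0008, 0.0519, -1], [-0.0658, -0.0229, 0.0118, -0.0016, -0.0016, 0.1037, -1], [-0.0987, -0.0344, 0.0177, -0.0024, -0.0024, 0.1556, -1], [-0.1316, -0.0459, 0.0237, -0.0032, -0.0032, 0.2074, -1], [-0.1645, -0.0573, 0.0296, -0.004, -0.004, 0.2593, -1]]
```

>>> jog_arm(
  increments=[
    [-0.033,-0.012,0.006,0,0,0.052,-1],
    [-0.066,-0.023,0.012,0,0,0.104,-1],
    [-0.099,-0.034,0.018,0,0,0.156,-1],
    [-0.132,-0.046,0.024,0,0,0.207,-1],
    [-0.165,-0.058,0.03,0,0,0.26,-1],
  ],
)

```text
clock: 14.03
position: [0.6805, -0.1954, 0.2283]
ee_rot: [0.179, 0.984, -0.001, -0.001]
ft_force: [-0.0, 0.1, -1.8]
grip_width: 0.399
grasp_force: 46.6
```

>>> jog_arm(
  increments=[
    [0,0,0,0,0,0,-1],
    [0,0,0,0,0,0,-1],
    [0,0,0,0,0,0,-1],
  ],
)

```text
clock: 14.28
position: [0.679, -0.1938, 0.229]
ee_rot: [0.177, 0.984, -0.001, -0.001]
ft_force: [1.0, 0.7, -2.7]
grip_width: 0.4
grasp_force: 46.6
```

Run:
```python
from h import *
c=optics.camera("side"); X=cloud(c)
p,R=now(); o=get_obs(); print(p,R.as_matrix()[:,2],o["joint_pos"].round(2),o["joint_velocities"].round(3),o["ft_force"],o["grip_width"])
q=X.reshape(-1,3); col=c["color"].reshape(-1,3)
m=(np.linalg.norm(q[:,:2]-p[:2],axis=1)<.06)&(q[:,2]>.12)&(q[:,2]<.27)
b=q[m]; print(m.sum(),"z range",np.percentile(b[:,2],[0.5,99]))
# bobbin side: fit circle radius .045 to lower flange band
from scipy.optimize import least_squares
z0=np.percentile(b[:,2],.5)
for lo,hi,r in ((.0,.012,.045),(.035,.052,.045)):
    k=b[(b[:,2]>z0+lo)&(b[:,2]<z0+hi)]; f=least_squares(lambda s:np.linalg.norm(k[:,:2]-s,axis=1)-r,p[:2],loss="soft_l1",f_scale=.002); print(len(k),"flange centre",f.x,f.x-p[:2],abs(f.fun).mean())
Y=np.radians(174.5-15); Re=rot(-Z,np.array([np.sin(Y),-np.cos(Y),0])); calls(p,R,[.6788,-.1964,.135],Re,-1)
```

```text
[ 0.67893194 -0.19363899  0.22995325] [-0.00130612 -0.00226001 -0.99999659] [ 0.56  0.57 -0.56  1.17  0.29  1.48  1.26] [ 0.002 -0.025 -0.004  0.004  0.004 -0.001 -0.002] [-0.41052395  0.13774478 -2.79158071] 0.39525826459068786
814 z range [0.18726415 0.26912591]
112 flange centre [ 0.68450059 -0.19800304] [ 0.00556865 -0.00436405] 0.00235009564072574
307 flange centre [ 0.68622455 -0.20031619] [ 0.00729261 -0.0066772 ] 0.007615042153174836
[[-0.0003, -0.0008, 0.0317, -0.0009, -0.0001, 0.0007, -1], [-0.0006, -0.0016, 0.0633, -0.0017, -0.0003, 0.0014, -1], [-0.0009, -0.0024, 0.095, -0.0026, -0.0004, 0.0021, -1]]
```

The bobbin's underside is at 0.187, as predicted, so it should touch at TCP z ≈ 0.122. Lowering now.

>>> jog_arm(
  increments=[
    [0,-0.002,0.025,0,0,0,-1],
    [0,-0.002,0.05,0,0,0,-1],
    [0,-0.002,0.075,0,0,0,-1],
    [0,-0.002,0.09,0,0,0,-1],
    [0,-0.002,0.098,0,0,0,-1],
  ],
)

```text
clock: 14.75
position: [0.6768, -0.1961, 0.1302]
ee_rot: [0.177, 0.984, -0.002, -0.002]
ft_force: [-0.5, -0.0, -3.7]
grip_width: 0.4
grasp_force: 46.5
```

>>> jog_arm(
  increments=[
    [0,0,0.003,0,0,0,-1],
    [0,0,0.005,0,0,0,-1],
    [0,0,0.007,0,0,0,-1],
    [0,0,0.008,0,0,0,-1],
    [0,0,0.008,0,0,0,-1],
  ],
)

```text
clock: 15.17
position: [0.6788, -0.1964, 0.1241]
ee_rot: [0.177, 0.984, -0.002, -0.0]
ft_force: [0.2, -0.3, -3.3]
grip_width: 0.399
grasp_force: 46.8
```

Run:
```python
from h import *
o=get_obs(); print(o["position"],o["ft_force"],Ro.from_quat(o["ee_rot"]).as_matrix()[:,2],o["grasp_force"])
```

```text
[ 0.67876705 -0.19643584  0.12414537] [ 0.17444108 -0.34091453 -3.25142529] [-7.14013433e-04 -2.97585085e-03 -9.99995317e-01] 46.774209681898355
```

Not touching yet, so I go down in 1 mm steps.

>>> jog_arm(
  increments=[
    [0,0,0.001,0,0,0,-1],
    [0,0,0.002,0,0,0,-1],
    [0,0,0.002,0,0,0,-1],
  ],
)

```text
clock: 15.42
position: [0.6796, -0.1966, 0.1236]
ee_rot: [0.178, 0.984, -0.002, 0.001]
ft_force: [-0.0, -0.3, 7.4]
grip_width: 0.398
grasp_force: 47.9
```

Contact felt (the force went from -3 N to +7 N). Release and rise.

>>> jog_arm(
  increments=[
    [0,0,-0.001,0,0,0,-0.15],
    [0,0,-0.001,0,0,0,0.0],
    [0,0,-0.001,0,0,0,0.3],
    [0,0,-0.001,0,0,0,0.8],
    [0,0,-0.001,0,0,0,0.8],
  ],
)

```text
clock: 15.83
position: [0.6782, -0.1964, 0.1221]
ee_rot: [0.177, 0.984, -0.001, -0.001]
ft_force: [-0.1, 0.1, -0.3]
grip_width: 0.894
grasp_force: 0.0
```

>>> jog_arm(
  increments=[
    [0,0,0,0,0,0,0.8],
    [0,0,-0.02,0,0,0,0.8],
    [0,0,-0.05,0,0,0,0.8],
    [0,0,-0.085,0,0,0,0.8],
    [0,0,-0.12,0,0,0,0.8],
  ],
)

```text
clock: 16.25
position: [0.6781, -0.196, 0.2431]
ee_rot: [0.177, 0.984, -0.001, -0.001]
ft_force: [-0.2, -0.2, 0.5]
grip_width: 0.901
grasp_force: 0.0
```

Run:
```python
from h import *
w=optics.camera("side"); X=cloud(w); p,R=now(); print(p,get_obs()["grip_width"],get_obs()["joint_pos"].round(2))
q=X.reshape(-1,3); D=np.array([.6788,-.1964])
m=(np.linalg.norm(q[:,:2]-D,axis=1)<.035)&(q[:,2]>.155)&(q[:,2]<.185); b=q[m]
if m.sum(): print("neck top",m.sum(),np.percentile(b[:,2],[50,95,99]))
k=b[b[:,2]>.165]; print(cv2.minEnclosingCircle((k[:,:2]*1000).astype(np.float32)),len(k))
m=(np.linalg.norm(q[:,:2]-D,axis=1)<.06)&(abs(q[:,2]-.13)<.006); print("flange top",cv2.minAreaRect((q[m][:,:2]*1000).astype(np.float32)))
# handle plan
yd=np.radians(-3.5); dx=np.array([np.cos(yd),np.sin(yd),0]); dy=np.array([-dx[1],dx[0],0]); e0=.14
up=np.cos(np.pi/6)*dx+.5*Z; n=-.5*dx+np.cos(np.pi/6)*Z
Pv=np.array([.6788,-.1964,e0])-.197*up
print("pivot",Pv)
for a in (.7,0,-.7): print(a, Pv+.066*(np.cos(a)*up+np.sin(a)*dy)+.035*n)
```

```text
[ 0.68047467 -0.19614909  0.25198541] 0.8979625087829074 [ 0.56  0.56 -0.56  1.14  0.29  1.51  1.27]
neck top 114 [0.16743575 0.17402853 0.17478569]
((681.56005859375, -196.24180603027344), 20.164594650268555) 76
flange top ((679.9845581054688, -193.33126831054688), (87.28594207763672, 89.91835021972656), 23.84505844116211)
pivot [ 0.50851121 -0.18598469  0.0415    ]
0.7 [ 0.5372746  -0.14514611  0.09705068]
0 [ 0.54809492 -0.18840573  0.10481089]
-0.7 [ 0.53208323 -0.23002424  0.09705068]
```

The bobbin stands upright and released, with its centre at (0.681, -0.196), flange top at 0.13 and neck top at 0.174. Next I plan the handle sweep.

```bash
cat >> h.py <<'E'
yd=np.radians(-3.5); ddx=np.array([np.cos(yd),np.sin(yd),0]); ddy=np.array([-ddx[1],ddx[0],0])
Pv=np.array([.5085,-.1860,.0415]); Rh=rot(-Z,ddy)
def hp(a,r=.055,off=None,zc=.096,ztip=.089):
    off=.007+.011*abs(np.sin(a))+.0145*np.cos(a) if off is None else off
    u=r*np.cos(a)-off*np.sin(a); v=r*np.sin(a)+off*np.cos(a)
    h=(zc-Pv[2]-.5*u)/np.cos(np.pi/6)
    q=Pv+(np.cos(np.pi/6)*u-.5*h)*ddx+v*ddy; q[2]=ztip-.015; return q
E
python3 - <<'E'
from h import *
p,R=now(); s=hp(.7,off=.04); print("start",s)
A=calls(p,R,[s[0],s[1],.23],Rh,-1); A=calls(*A,s,Rh,-1)
print("sweep tool-frame from start:")
for a in np.arange(.7,-.71,-.1): print(round(a,2),hp(a).round(4),Rh.inv().apply(hp(a)-s).round(4))
E
```

```text
start [ 0.49990763 -0.11932543  0.074     ]
[[0.0327, 0.0015, 0.0034, -0.0005, 0.0013, -0.0493, -1], [0.0654, 0.003, 0.0068, -0.001, 0.0025, -0.0987, -1], [0.0981, 0.0045, 0.0102, -0.0014, 0.0038, -0.148, -1], [0.1308, 0.0059, 0.0136, -0.0019, 0.005, -0.1973, -1], [0.1635, 0.0074, 0.017, -0.0024, 0.0063, -0.2466, -1]]
[[0.0313, 0.0094, 0.0036, -0.0005, 0.0013, -0.0493, -1]]
[[0.0, 0.0, 0.0312, 0.0, 0.0, 0.0, -1], [0.0, 0.0, 0.0624, 0.0, 0.0, 0.0, -1], [0.0, 0.0, 0.0936, 0.0, 0.0, 0.0, -1], [0.0, 0.0, 0.1248, 0.0, 0.0, 0.0, -1], [0.0, 0.0, 0.156, 0.0, 0.0, 0.0, -1]]
sweep tool-frame from start:
0.7 [ 0.5102 -0.1313  0.074 ] [-0.011  -0.0113  0.    ]
0.6 [ 0.5162 -0.1345  0.074 ] [-0.0172 -0.0142  0.    ]
0.5 [ 0.5219 -0.1384  0.074 ] [-0.0231 -0.0177  0.    ]
0.4 [ 0.5271 -0.1429  0.074 ] [-0.0286 -0.0219  0.    ]
0.3 [ 0.5318 -0.1481  0.074 ] [-0.0336 -0.0267  0.    ]
0.2 [ 0.5359 -0.1538  0.074 ] [-0.0381 -0.0322  0.    ]
0.1 [ 0.5393 -0.1599  0.074 ] [-0.0418 -0.0381  0.    ]
0.0 [ 0.5418 -0.1665  0.074 ] [-0.0447 -0.0445  0.    ]
-0.1 [ 0.5438 -0.1712  0.074 ] [-0.047  -0.0491  0.    ]
-0.2 [ 0.5453 -0.1762  0.074 ] [-0.0488 -0.054   0.    ]
-0.3 [ 0.5463 -0.1815  0.074 ] [-0.0501 -0.0593  0.    ]
-0.4 [ 0.5466 -0.1871  0.074 ] [-0.0508 -0.0647  0.    ]
-0.5 [ 0.5463 -0.1927  0.074 ] [-0.0508 -0.0705  0.    ]
-0.6 [ 0.5452 -0.1985  0.074 ] [-0.05   -0.0763  0.    ]
-0.7 [ 0.5433 -0.2043  0.074 ] [-0.0485 -0.0822  0.    ]
```

>>> jog_arm(
  increments=[
    [0.033,0.002,0,0,0,-0.05,-1],
    [0.065,0.003,0,0,0,-0.1,-1],
    [0.098,0.005,0,0,0,-0.15,-1],
    [0.131,0.006,0.01,0,0.003,-0.2,-1],
    [0.163,0.007,0.017,0,0.006,-0.247,-1],
  ],
)

```text
clock: 16.72
position: [0.5267, -0.132, 0.2247]
ee_rot: [0.054, 0.999, -0.001, -0.004]
ft_force: [-0.3, -0.7, 0.6]
grip_width: 0.188
grasp_force: 0.0
```

>>> jog_arm(
  increments=[
    [0.016,0.005,0.003,0,0,-0.025,-1],
    [0.031,0.009,0.004,0,0,-0.049,-1],
    [0.031,0.009,0.03,0,0,-0.049,-1],
    [0.031,0.009,0.06,0,0,-0.049,-1],
    [0.031,0.009,0.06,0,0,-0.049,-1],
  ],
)

```text
clock: 17.13
position: [0.4949, -0.1202, 0.1612]
ee_rot: [0.03, 1.0, -0.0, -0.007]
ft_force: [-1.4, -1.1, -1.3]
grip_width: -0.001
grasp_force: 0.0
```

Run:
```python
from h import *
p,R=now(); s=hp(.7,off=.04); print(p,get_obs()["grip_width"],get_obs()["joint_pos"].round(2))
calls(p,R,s,Rh,-1)
```

```text
[ 0.49494081 -0.12016337  0.16116053] -0.0008338692162080067 [ 0.77  0.19 -0.68  1.8   0.13  1.21  1.56]
[[-0.002, 0.0004, 0.029, -0.0002, -0.0047, 0.0001, -1], [-0.0041, 0.0008, 0.0581, -0.0005, -0.0094, 0.0001, -1], [-0.0061, 0.0012, 0.0871, -0.0007, -0.0142, 0.0002, -1]]
```

>>> jog_arm(
  increments=[
    [-0.003,0,0.029,0,-0.007,0,-1],
    [-0.005,0,0.058,0,-0.014,0,-1],
    [-0.005,0,0.077,0,-0.014,0,-1],
    [-0.005,0,0.087,0,-0.014,0,-1],
    [-0.005,0,0.087,0,-0.014,0,-1],
  ],
)

```text
clock: 17.55
position: [0.5014, -0.1206, 0.0775]
ee_rot: [0.03, 1.0, -0.0, 0.002]
ft_force: [0.6, -0.4, -0.5]
grip_width: -0.002
grasp_force: 0.0
```

Run:
```python
from h import *
p,R=now(); o=get_obs(); print(p,o["ft_force"],(R.inv()*Rh).as_rotvec().round(3),"err to start (tool):",R.inv().apply(hp(.7,off=.04)-p).round(4))
```

```text
[ 0.50144255 -0.12058082  0.07752355] [ 0.62082484 -0.41592744 -0.45210683] [-0.001  0.003  0.   ] err to start (tool): [0.0016 0.0012 0.0035]
```

Now sweep along the arc.

>>> jog_arm(
  increments=[
    [-0.01,-0.01,0.002,0,0,0,-1],
    [-0.016,-0.013,0.003,0,0,0,-1],
    [-0.022,-0.017,0.003,0,0,0,-1],
    [-0.028,-0.021,0.003,0,0,0,-1],
    [-0.033,-0.026,0.003,0,0,0,-1],
  ],
)

```text
clock: 17.97
position: [0.5347, -0.1488, 0.0766]
ee_rot: [0.03, 1.0, -0.001, 0.004]
ft_force: [-1.4, 0.9, 0.5]
grip_width: -0.001
grasp_force: 0.1
```

>>> jog_arm(
  increments=[
    [-0.005,-0.006,0,0,0,0,-1],
    [-0.009,-0.012,0,0,0,0,-1],
    [-0.012,-0.018,0,0,0,0,-1],
    [-0.014,-0.023,0,0,0,0,-1],
    [-0.015,-0.028,0,0,0,0,-1],
  ],
)

```text
clock: 18.38
position: [0.547, -0.1782, 0.0759]
ee_rot: [0.03, 1.0, -0.001, 0.003]
ft_force: [-0.9, 0.3, -0.2]
grip_width: 0.003
grasp_force: 0.0
```

>>> jog_arm(
  increments=[
    [-0.001,-0.005,0,0,0,0,-1],
    [-0.002,-0.011,0,0,0,0,-1],
    [-0.002,-0.016,0,0,0,0,-1],
    [-0.002,-0.021,0,0,0,0,-1],
  ],
)

```text
clock: 18.72
position: [0.5474, -0.1993, 0.076]
ee_rot: [0.03, 1.0, -0.001, 0.003]
ft_force: [0.1, -0.4, 0.0]
grip_width: 0.004
grasp_force: 0.0
```

Run:
```python
from h import *
w=optics.camera("side"); p,R=now(); o=get_obs(); print(p,o["ft_force"],"to a=-.7:",R.inv().apply(hp(-.7)-p).round(4))
t=optics.camera("top")
for nm,c in(("side",w),("top",t)):
    X=cloud(c).reshape(-1,3); up=np.cos(np.pi/6)*ddx+.5*Z; n=-.5*ddx+np.cos(np.pi/6)*Z
    q=X-Pv; u,v,h=q@up,q@ddy,q@n; col=c["color"].reshape(-1,3).max(1)
    r=np.hypot(u,v); m=(h>.038)&(h<.05)&(r>.03)&(r<.08)&(col<90)
    if m.sum(): a=np.arctan2(v[m],u[m]); print(nm,m.sum(),"angles",np.percentile(a,[5,25,50,75,95]).round(3))
```

```text
[ 0.54727332 -0.20052931  0.07596562] [-1.14232948 -1.6967191   0.17755871] to a=-.7: [ 0.0038 -0.004   0.002 ]
side 57 angles [-0.573 -0.46  -0.38  -0.06   0.064]
top 22 angles [-0.72  -0.61  -0.495 -0.436 -0.369]
```

>>> jog_arm(
  increments=[
    [0.002,-0.003,0,0,0,0,-1],
    [0.003,-0.005,0,0,0,0,-1],
    [0.003,-0.006,0,0,0,0,-1],
    [0.003,-0.006,0,0,0,0,-1],
  ],
)

```text
clock: 19.15
position: [0.5441, -0.2047, 0.076]
ee_rot: [0.03, 1.0, -0.001, 0.003]
ft_force: [-0.9, -0.5, -0.5]
grip_width: 0.002
grasp_force: 0.0
```

>>> jog_arm(
  increments=[
    [0.001,-0.002,0,0,0,0,-1],
    [0.002,-0.004,0,0,0,0,-1],
    [0.002,-0.004,0,0,0,0,-1],
  ],
)

```text
clock: 19.4
position: [0.5417, -0.2089, 0.0759]
ee_rot: [0.031, 1.0, -0.001, 0.003]
ft_force: [0.2, -0.4, 0.7]
grip_width: -0.002
grasp_force: 0.0
```

Back off, rise and look (last picture).

>>> jog_arm(
  increments=[
    [0,0.015,0,0,0,0,-1],
    [0,0.015,-0.03,0,0,0,-1],
    [0,0.015,-0.07,0,0,0,-1],
    [0.02,0.015,-0.11,0,0,0,-1],
    [0.04,0.015,-0.15,0,0,0,-1],
  ],
)

```text
clock: 19.82
position: [0.5046, -0.19, 0.2217]
ee_rot: [0.03, 1.0, -0.0, 0.003]
ft_force: [0.7, -1.4, -0.0]
grip_width: -0.002
grasp_force: 0.0
```

>>> jog_arm(
  increments=[
    [0.02,0.035,-0.01,0,0,0,-1],
    [0.03,0.07,-0.02,0,0,0,-1],
    [0.03,0.1,-0.02,0,0,0,-1],
    [0.03,0.12,-0.02,0,0,0,-1],
    [0.03,0.12,-0.02,0,0,0,-1],
  ],
)

```text
clock: 20.23
position: [0.4823, -0.0643, 0.2407]
ee_rot: [0.027, 1.0, -0.001, 0.004]
ft_force: [0.4, -1.4, -0.0]
grip_width: 0.001
grasp_force: 0.0
```

Run:
```python
from h import *
w=optics.camera("side"); t=optics.camera("top")
for nm,c in(("side",w),("top",t)):
    X=cloud(c).reshape(-1,3); up=np.cos(np.pi/6)*ddx+.5*Z; n=-.5*ddx+np.cos(np.pi/6)*Z
    q=X-Pv; u,v,h=q@up,q@ddy,q@n; r=np.hypot(u,v); m=(h>.038)&(h<.05)&(r>.03)&(r<.085)
    print(nm,m.sum(),"angle",np.median(np.arctan2(v[m],u[m])) if m.sum() else None)
    q=X-W(0,0,0); m=(abs(q@wy-.09)<.025)&(abs(q@wx+.04)<.1)&(q[:,2]>.13)&(q[:,2]<.19); print("bar",m.sum(),np.median((q@wx)[m]) if m.sum() else None)
a=cv2.resize(w["color"][130:330,200:400,::-1],(400,400)); b=cv2.resize(t["color"][150:290,260:400,::-1],(400,400)); cv2.imwrite("pics/fin.png",np.hstack([a,b])); print(get_obs()["clock"],get_obs()["position"],get_obs()["ft_force"])
```

```text
side 67 angle -0.6373345725845854
bar 143 -0.08462694708524329
top 0 angle None
bar 143 -0.08215169315691236
20.3333 [ 0.48205201 -0.06881769  0.24004463] [-0.62104018 -0.42292801  0.2684076 ]
```

View pics/fin.png

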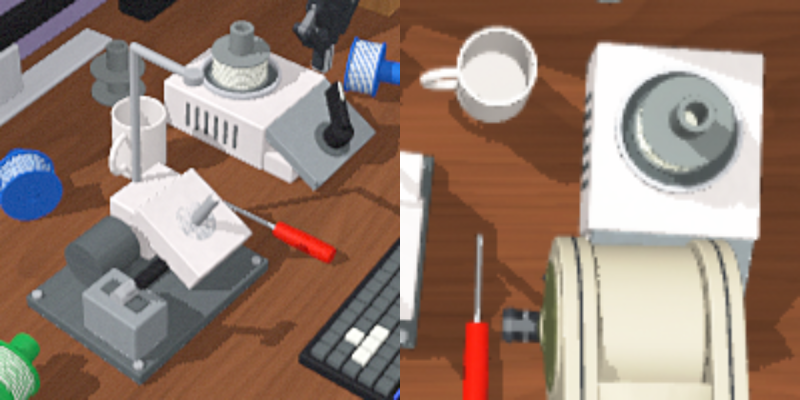

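The bobbin stands upright in the dish, the toggle is off, and the mug and screwdriver haven't moved. The handle (337,115) points right. I'll check that angle against the same estimator on the start image.

Run:
```python
from h import *
def est(c):
    X=cloud(c).reshape(-1,3); up=np.cos(np.pi/6)*ddx+.5*Z; n=-.5*ddx+np.cos(np.pi/6)*Z
    q=X-Pv; u,v,h=q@up,q@ddy,q@n; m=(h>.036)&(h<.052)&(np.hypot(u,v)<.09)
    k=(np.c_[u,v][m]*1000).astype(np.float32); l=cv2.fitLine(k,cv2.DIST_HUBER,0,.01,.01).ravel(); r=cv2.minAreaRect(k)
    far=k[np.hypot(*k.T)>60]; print(m.sum(),"line angle",np.arctan(l[1]/l[0]),"rect",r,"far median",np.median(far,0),np.arctan2(*np.median(far,0)[::-1]))
est(dict(np.load("side0.npz"))); c=optics.camera("side"); est(c); est(optics.camera("wrist"))
```

```text
136 line angle 0.66414046 rect ((26.231002807617188, 20.464136123657227), (91.36930847167969, 26.910690307617188), 31.496410369873047) far median [54.025497 44.411976] 0.6880457
129 line angle -0.70399296 rect ((28.415050506591797, -16.507511138916016), (30.641294479370117, 90.87942504882812), 56.470558166503906) far median [ 54.624405 -43.9047  ] -0.67702705
1477 line angle -0.7077389 rect ((28.340919494628906, -24.991775512695312), (15.076543807983398, 78.22872924804688), 49.98271560668945) far median [ 52.03073  -43.055416] -0.6912856
```

The handle is at -0.70 rad, on its stop. Handing in.

```bash
python3 -c "
from workcell import workorder; print(workorder.hand_in())"
```

```text
the job is handed in; nothing more can be done
None
```

The job is handed in at about 20 s: toggle off, wound bobbin standing released and upright in the dish, dryer handle at its on stop, and the mug and screwdriver not touched; the toggle took two pushes and the bobbin two grasps because the real fingertips sit 40 mm shorter than stated.

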